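# Drive the worn bush out of a trolley castor wheel

### The job

The castor wheel clamped in the vice needs a new bush. Take the red-handled stepped drift from its wooden holder, enter it in the wheel's hub from above and press the worn brass bush down and out, on until you feel the drift's collar meet the hub, steadily and gently so that neither the nylon hub nor the bush cracks. Leave the bush where it drops in the vice, put the drift back upright in its holder, and do not disturb the other things.

Things in the scene. Friction and masses are not known exactly. Their poses are not given: they have to be found in the camera images.
- drift_grip (a point): middle of the round red handle of the stepped steel drift (122 mm long, 0.25 kg), on its axis; z points up the drift. Handle: 22 mm in diameter, 35 mm above to 35 mm below this point. Under it the dark stop collar, 32 mm in diameter, 8 mm high, its underside 43 mm below this point. It stands in the wooden holder
- drift_tip (a point): tip of the drift's pilot, on the axis, 87 mm below the middle of the handle. The pilot is 8.5 mm in diameter, 12 mm long, with a tapered nose; above it the shank, 16 mm in diameter and 32 mm long (as long as the hub), starts with a flat shoulder and runs up to the collar, so that the bush is freed 1 to 3 mm before the collar meets the hub
- holder_hole (a point): middle of the mouth of the hole in the fixed wooden holder (76 x 76 x 55 mm), 55 mm above the table. The hole is 22 mm in diameter, chamfered by 3 mm, right through; the drift stands in it on its collar, the middle of its handle 43 mm above this point
- bush_mid (a point): centre of the brass bush in the wheel's white nylon hub: a tube 20 mm outside, 12 mm inside, 28 mm long, z along it. The hub, 38 mm in diameter, 32 mm long, bore 22 mm, is on the same axis; its upper face is 92 to 104 mm above the table (not measured). Lugs 2 to 5 mm above the hub's lower face grip the bush: it slides at 6 to 15 N, and drops once its upper end is past them
- spare_mid (a point): the new bush, blue, 20 mm in diameter and 28 mm high, standing on the table: leave alone. The point is its centre
- fork: the steel castor fork, 54 mm across and 124 mm high with its stem up, standing on its legs: leave alone. Origin under its centre
- lotion: a white lotion bottle, 56 mm in diameter and 130 mm high: leave alone. Origin under its centre
- jar: a glass jar with a white lid, 64 mm in diameter and 60 mm high: leave alone. Origin under its centre
- vice: blue machine vice, fixed; origin on the table under the wheel's axis, which is vertical. The jaws (84 mm high, faces 80 mm apart along its y, 100 mm long in x) hold the castor wheel (80 mm in diameter, grey tyre) flat by its tyre. Under the wheel the vice's bed is a trough 80 x 60 mm, its floor 22 mm above the table. Screw and T-handle on its +y side. The old nylon hub cracks at a push of about 20 N

How it is judged:
On the way, in this order (a step that is already met when the one before it is completed fails the run):
1. the drift's pilot has entered the bush from above, with the bush still in the hub (horizontal distance between drift_tip and bush_mid below 0.005 m and z of drift_tip in the frame of bush_mid below 0.01 m and height (world z) of bush_mid above 0.046 m), for 0.05 s.
2. the bush has dropped out of the hub and the drift's collar bears on the hub (height (world z) of bush_mid below 0.042 m and horizontal distance between drift_tip and vice below 0.005 m and height (world z) of drift_tip below 0.064 m and contact force between drift and vice above 1 N), for 0.1 s.
At the end, for the whole second after the job is handed in: the bush lies in the vice's trough (centre under 42 mm above the table, within 50 mm of the vice's origin) and the drift stands in its holder on its collar (within 10 mm of the hole's middle and 7 degrees of upright, the middle of its handle under 48 mm above the hole's mouth) (horizontal distance between bush_mid and vice below 0.05 m and height (world z) of bush_mid below 0.042 m and horizontal distance between drift_grip and holder_hole below 0.01 m and z of drift_grip in the frame of holder_hole below 0.048 m and angle between drift_grip's own z axis and vertical below 0.12 rad); the robot touches nothing.
It fails at once if the drift presses on the wheel or the vice with more than 22 N (cracks the nylon hub) (contact force between drift and vice above 22 N).
It fails at once if the drift presses on the bush with more than 25 N (contact force between drift and bush above 25 N).
It fails at once if another thing is shifted by more than 15 mm (distance of any of spare_mid, fork, lotion, jar from where it was at the start of the episode above 0.015 m).
It also fails if it takes over 53 s, if anything falls off the work surface, if the arm or the gripper's body presses on something with over 40 N, if the wrist force passes 120 N, or if a joint passes its speed limit or range.

### The arm

A 7-joint arm with a two-finger parallel gripper is mounted at the origin on the work surface. World frame = base frame: x ahead of the robot, y to its left, z up, the work surface at z = 0. Lengths are in m, angles in rad, forces in N, time in s.
With the tool pointing down it reaches from about 0.425 to 0.875 m from the base axis. Payload 4.7 kg.
Tool frame: the origin (TCP) lies midway between the tips of the shut fingers; the grasp point (between the pads) lies 19 mm behind it; x points along the fingers, z is the direction in which the jaws open and shut, and the axes are right-handed (so a half turn about x gives the same grasp; the last joint's range is limited). The gripper opens to 87 mm and grips with 3 to 60 N. Pads are 19 mm wide; open, the fingers measure 117 mm over their backs; the gripper's body (75 mm by 190 mm) begins 51 mm behind the grasp point.
Start: joints at [1.184, 0.321, -0.07, 1.45, 0.023, 1.371, -0.057], TCP at [0.254, -0.599, 0.223] pointing down, gripper open.
Joint ranges: [-2.86, 2.86], [-0.3, 2.09], [-1.38, 1.24], [0.06, 2.45], [-1.56, 4.7], [0.09, 2.05], [-2.69, 2.69]. Speed limits (rad/s): [2.57, 2.57, 3.14, 3.14, 3.14, 3.14, 3.14].

### API

Orientations are given as a rotation vector (axis times angle).
In Python, from bench import ctrl, vision, close_job gives the robot as it stands. The module is installed in compiled form; this text tells all that it offers.
- The arm moves only by the tool servo_tool, never from a script. Its argument "commands" is a list that holds one entry, the list of rows, each a list of 7 numbers: the turn, a rotation vector about the tool's x, y, z in degrees, then the shift along the tool's x, y, z in mm, then the finger opening in mm, from 0 to 87. In form: [[[wx, wy, wz, x, y, z, grip], ...]]. A call has 1 to 5 rows; each row is the pose to reach, as a shift and turn from the pose commanded when the call began, along the tool's axes at that moment; what a row does not reach only later rows make up. A row lasts 1/8 s, in which the tool goes at most 62.5 mm and 10.7 degrees, less where a joint would pass 70% of its speed; a pose out of reach is approached as far as the arm can. A call with a gripper value outside its range is refused whole. The fingers move at their own pace and stop on an object; "newtons" is the grip in N (left out, the last holds). Time passes only in rows, so rows that repeat a pose let the fingers close. It gives the time, the measured TCP pose, the force and the opening at its end, in the units of the state.
- ctrl.get_state(): the state, without advancing time (a new reading comes with each control period).
- vision.get_image(name): name is "side" or "top"; returns the picture (400x640x3 uint8, red, green, blue); there is no depth.
- vision.camera_info(name): a dict with "fov_y" (degrees; the focal length in pixels is half the picture's height over the tangent of half this angle, whatever the lens; pixels are square), "cx", "cy" (the principal point, pixels), "pose" (4x4, takes a point from camera to world coordinates). Camera axes: x right, y down, z forward; pixel columns grow to the right and rows downward; lengths in m; the calibration is good to about 2 mm. A picture is of the moment at which its call begins. camera_info takes no time and is no camera call.
- close_job(): hands the job in, once; it reports no verdict.
The state is a dict: "time": time; "joint_positions": joint angles; "qd": joint speeds; "joint_torque": joint torques, N m; "position": TCP position; "tool_rot": TCP orientation; "ft_force": force on the tool from outside, world axes, zero at the start; "torque": the same for the moment, N m; "grip_width": opening from 0.0 (shut) to 1.0 (fully open).
Only numpy, scipy, OpenCV 4.12 (cv2) and the standard library are available. Lean on these libraries where they do the work, as an engineer would, in place of code of your own. Each camera call takes 0.05 s, during which the arm holds its last target. There are 200 camera calls.

## Working session

There is one attempt and no reset: what is moved stays moved. The work goes in short steps, Python scripts to look and compute and a tool call to move; the robot and the scene stay as the last step left them, time stands still between calls to the robot, and variables do not carry over. Pictures are saved under pics/ and viewed, about 8 in all and at most 12, crops included, and the job is handed in when it is done.

Besides the shell and the picture viewer there is one more tool, called as name([rows], argument=value, ...), one row to a line, values as JSON. servo_tool: Moves the arm, as the interface text tells. Its arguments: {"type":"object","properties":{"commands":{"type":"array"},"newtons":{"type":"number"}},"required":["commands"]}

```bash
mkdir -p pics
python3 - <<'E'
from bench import ctrl, vision
import cv2,numpy as np
np.set_printoptions(precision=4,suppress=True)
for n in("side","top"):
    im=vision.get_image(n); cv2.imwrite(f"pics/{n}0.png",im[:,:,::-1]); c=vision.camera_info(n)
    print(n,c["fov_y"],c["cx"],c["cy"]);print(c["pose"])
    print({k:v for k,v in c.items() if k not in("pose","fov_y","cx","cy")})
s=ctrl.get_state();print(s)
E
```

```text
side 45.992137487932894 313.0675814777617 202.8788829184223
[[-0.8962 -0.201   0.3955  0.1059]
 [-0.4435  0.4305 -0.7862  1.0237]
 [-0.0122 -0.8799 -0.4749  0.7322]
 [ 0.      0.      0.      1.    ]]
{}
top 53.86124743774327 325.1575394253126 200.81232477455796
[[ 0.0001 -0.9837  0.1797  0.4148]
 [-0.9999  0.0019  0.0112 -0.0177]
 [-0.0113 -0.1797 -0.9837  1.2261]
 [ 0.      0.      0.      1.    ]]
{}
{'time': 0.1, 'joint_positions': array([ 1.1841,  0.3218, -0.0701,  1.4515,  0.0226,  1.3708, -0.0569]), 'qd': array([ 0.0007, -0.0017, -0.0004, -0.0028,  0.0006,  0.0006,  0.0009]), 'joint_torque': array([ -0.0002, -49.2569,  -0.4058, -31.3399,  -0.0644,   0.0394,
         0.    ]), 'position': array([ 0.2534, -0.598 ,  0.2216]), 'tool_rot': array([ 0.91  ,  1.3741, -0.9085]), 'ft_force': array([ 0.5046, -0.117 ,  0.0955]), 'torque': array([-0.0045,  0.0345,  0.0076]), 'grip_width': 1.0028042408290367}
```

View pics/side0.png

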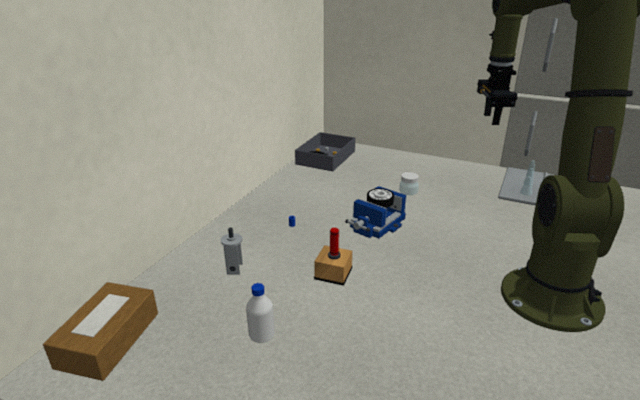

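View pics/top0.png

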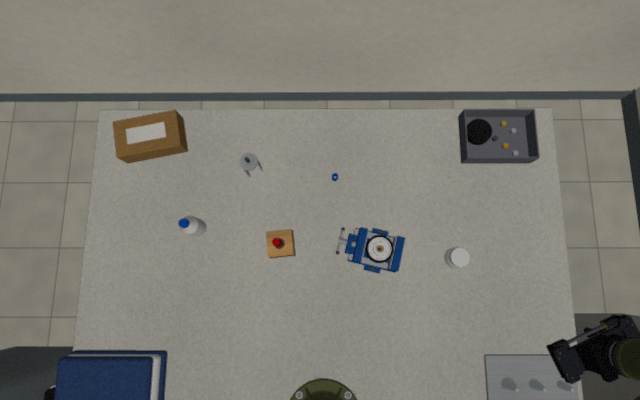

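```bash
cat > h.py <<'E'
import cv2,numpy as np
from bench import ctrl,vision
np.set_printoptions(precision=4,suppress=True)
def ray(n,uv):
    c=vision.camera_info(n);f=200/np.tan(np.radians(c["fov_y"]/2));T=np.array(c["pose"])
    d=T[:3,:3]@np.array([(uv[0]-c["cx"])/f,(uv[1]-c["cy"])/f,1]);return T[:3,3],d/np.linalg.norm(d)
def onz(n,uv,z):
    o,d=ray(n,uv);return o+d*(z-o[2])/d[2]
def proj(n,p):
    c=vision.camera_info(n);f=200/np.tan(np.radians(c["fov_y"]/2));T=np.array(c["pose"])
    q=T[:3,:3].T@(np.array(p)-T[:3,3]);return np.array([c["cx"]+f*q[0]/q[2],c["cy"]+f*q[1]/q[2]])
def tri(u1,u2):
    (a,d),(b,e)=ray("side",u1),ray("top",u2)
    A=np.stack([d,-e],1);t=np.linalg.lstsq(A,b-a,rcond=None)[0]
    p,q=a+d*t[0],b+e*t[1];return (p+q)/2,np.linalg.norm(p-q)
def blob(im,kind,box):
    h=cv2.cvtColor(im,cv2.COLOR_RGB2HSV);x0,y0,x1,y1=box
    r={"red":((h[...,0]<8)|(h[...,0]>172))&(h[...,1]>150)&(h[...,2]>50),
       "white":(h[...,1]<50)&(h[...,2]>150),
       "blue":(h[...,0]>100)&(h[...,0]<130)&(h[...,1]>150),
       "brass":(h[...,0]>8)&(h[...,0]<30)&(h[...,1]>100)&(h[...,2]>50)}[kind]
    m=np.zeros(h.shape[:2],np.uint8);m[y0:y1,x0:x1]=r[y0:y1,x0:x1]
    k,l,s,c=cv2.connectedComponentsWithStats(m)
    i=1+np.argmax(s[1:,4]);return c[i],s[i],l==i
E
python3 - <<'E'
from h import *
s=cv2.imread("pics/side0.png")[:,:,::-1];t=cv2.imread("pics/top0.png")[:,:,::-1]
a,sa,_=blob(s,"red",(315,215,355,265));b,sb,_=blob(t,"red",(265,230,290,255))
print("red",a,sa,b,sb,tri(a,b),onz("side",a,.098),onz("top",b,.098))
a,sa,_=blob(s,"white",(360,185,398,212));b,sb,mb=blob(t,"white",(362,232,398,268))
print("hub",a,sa,b,sb,onz("side",a,.098),onz("top",b,.098))
a,sa,_=blob(s,"blue",(284,212,300,230));b,sb,_=blob(t,"blue",(328,170,342,184))
print("spare",tri(a,b))
a,sa,_=blob(s,"brass",(310,240,358,285));b,sb,mb=blob(t,"brass",(260,225,300,262))
print("holder",sa,sb,b,onz("top",b,.05))
c=s[170:290,300:440];d=t[215:285,255:415]
f=lambda i,w,h:cv2.resize(i,(w,h),interpolation=cv2.INTER_CUBIC)
cv2.imwrite("pics/c0.png",np.hstack([f(c,350,300)[:,:,::-1],f(d,450,300)[:,:,::-1][:, :]])) 
cv2.imwrite("pics/c1.png",np.vstack([f(d,640,280),f(s[180:245,335:415],640,320)[:260*2]])[:,:,::-1])
E
```

```text
red [333.8815 241.6398] [330 228   9  28 211] [276.7692 241.9692] [272 238  10   9  65] (array([0.4999, 0.1331, 0.0986]), np.float64(0.0029783239027666407)) [0.4988 0.132  0.098 ] [0.5014 0.1337 0.098 ]
hub [365.0963 190.1926] [360 185  19  16 135] [379.0034 248.3904] [369 238  21  22 292] [ 0.529  -0.1627  0.098 ] [ 0.4829 -0.1581  0.098 ]
spare (array([ 0.7122, -0.0332,  0.0172]), np.float64(0.0035537200620622085))
holder [315 246  37  37 977] [266 230  29  28 576] [280.1962 243.3646] [0.5009 0.1298 0.05  ]
```

View pics/c1.png

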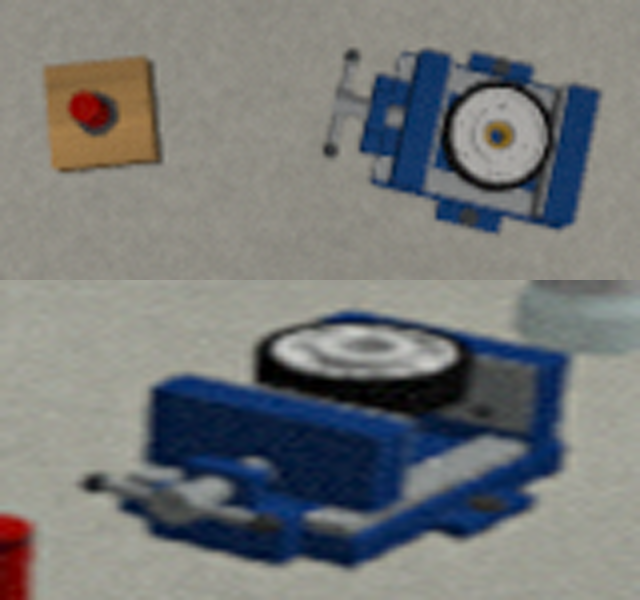

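```bash
cat >> h.py <<'E'
from scipy.spatial.transform import Rotation as R
def delta(target):
    s=ctrl.get_state();M=R.from_rotvec(s["tool_rot"]).as_matrix()
    print("t",s["time"],"pos",s["position"],"F",s["ft_force"],"grip",s["grip_width"]*87);print("axes cols\n",M)
    print("shift mm",1000*M.T@(np.array(target)-s["position"]))
    t=R.from_matrix(M)
    x=M[:,0];print("turn to vertical deg (tool)",np.degrees(M.T@np.cross(x,[0,0,-1])))
E
python3 - <<'E'
from h import *
delta([.45,-.13,.3]);delta([.5,.133,.3])
s=cv2.imread("pics/side0.png")[:,:,::-1];t=cv2.imread("pics/top0.png")[:,:,::-1]
a,sa,_=blob(s,"white",(366,186,396,198));b,sb,mb=blob(t,"brass",(370,238,390,258))
print(a,sa,b,sb);print(onz("top",b,.096),tri((382,188.2),b),proj("side",onz("top",b,.096)))
for z in(.09,.1):print(proj("side",onz("top",(379.2,248.4),z)))
E
```

```text
t 0.1 pos [ 0.2534 -0.598   0.2216] F [ 0.5046 -0.117   0.0955] grip 87.2439689521262
axes cols
 [[-0.0008  0.9207  0.3902]
 [ 0.0016  0.3902 -0.9207]
 [-1.     -0.0001 -0.0018]]
shift mm [ -77.854   363.6701 -354.3464]
turn to vertical deg (tool) [-0.     -0.1003  0.0059]
t 0.1 pos [ 0.2534 -0.598   0.2216] F [ 0.5046 -0.117   0.0955] grip 87.2439689521262
axes cols
 [[-0.0008  0.9207  0.3902]
 [ 0.0016  0.3902 -0.9207]
 [-1.     -0.0001 -0.0018]]
shift mm [ -77.4796  512.3343 -576.9847]
turn to vertical deg (tool) [-0.     -0.1003  0.0059]
[379.7826 193.4565] [370 189  22   9  92] [379.6522 248.4348] [376 246   7   6  23]
[ 0.4829 -0.1602  0.096 ] (array([ 0.4789, -0.1583,  0.1174]), np.float64(0.005596500383138139)) [379.5412 194.1392]
[379.2192 195.9994]
[379.4595 193.1871]
```

servo_tool([
  [[0,0,0,-30,40,-20,50],[0,0,0,-55,95,-45,50],[0,0,0,-70,150,-72,50],[0,0,0,-78,208,-100,50],[0,0,0,-78,268,-128,50]],
], newtons=20)

```text
time: 0.72
position: [0.4452, -0.3816, 0.3011]
tool_rot: [0.909, 1.371, -0.909]
ft_force: [1.1, 0.8, -0.2]
grip_width: 0.592
```

servo_tool([
  [[0,0,0,0,27,-50,50],[0,0,0,0,54,-100,50],[0,0,0,0,81,-150,50],[0,0,0,0,108,-200,50],[0,0,0,0,135,-250,50]],
])

```text
time: 1.35
position: [0.4705, -0.0984, 0.3002]
tool_rot: [0.909, 1.373, -0.909]
ft_force: [0.6, -0.5, 0.4]
grip_width: 0.571
```

servo_tool([
  [[0,0,0,0,27,-50,50],[0,0,0,10,54,-100,50],[0,0,0,40,81,-150,50],[0,0,0,70,109,-198,50],[0,0,0,90,109,-198,50]],
])

```text
time: 1.98
position: [0.4925, 0.13, 0.2092]
tool_rot: [0.904, 1.378, -0.902]
ft_force: [-0.0, -0.6, 0.1]
grip_width: 0.575
```

Run:
```python
from h import *
delta([.5,.133,.082])
s=vision.get_image("side");t=vision.get_image("top")
f=lambda i:cv2.resize(i,(400,400),interpolation=cv2.INTER_CUBIC)
cv2.imwrite("pics/a1.png",np.hstack([f(s[160:290,270:400]),f(t[190:290,220:320])])[:,:,::-1])
```

```text
t 1.975 pos [0.4925 0.13   0.2092] F [-0.0091 -0.5712  0.0531] grip 50.02633119719499
axes cols
 [[-0.0012  0.9174  0.3981]
 [ 0.0022  0.3981 -0.9174]
 [-1.     -0.0003 -0.0025]]
shift mm [127.1535   8.069    0.5788]
turn to vertical deg (tool) [ 0.     -0.1428  0.0154]
```

View pics/a1.png

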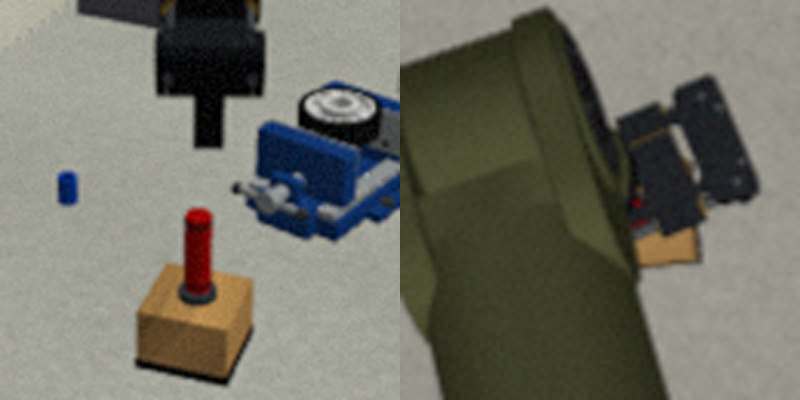

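servo_tool([
  [[0,0,0,30,-1,-1,50],[0,0,0,70,-1,-1,50],[0,0,0,110,-1,-1,50],[0,0,0,129,-1,-1,50],[0,0,0,129,-1,-1,50]],
])

```text
time: 2.7
position: [0.4923, 0.1244, 0.0811]
tool_rot: [0.909, 1.374, -0.911]
ft_force: [0.0, 0.5, 0.0]
grip_width: 0.576
```

Run:
```python
from h import *
delta([.5,.133,.082])
s=vision.get_image("side");t=vision.get_image("top")
f=lambda i:cv2.resize(i,(400,400),interpolation=cv2.INTER_CUBIC)
cv2.imwrite("pics/a2.png",np.hstack([f(s[180:280,285:385]),f(t[190:290,220:320])])[:,:,::-1])
```

```text
t 2.7 pos [0.4923 0.1244 0.0811] F [0.0356 0.476  0.0191] grip 50.109851519521854
axes cols
 [[-0.0018  0.9211  0.3893]
 [-0.0003  0.3893 -0.9211]
 [-1.     -0.0017 -0.0004]]
shift mm [-0.9627 10.4683 -4.9529]
turn to vertical deg (tool) [-0.     -0.0257  0.1001]
```

View pics/a2.png

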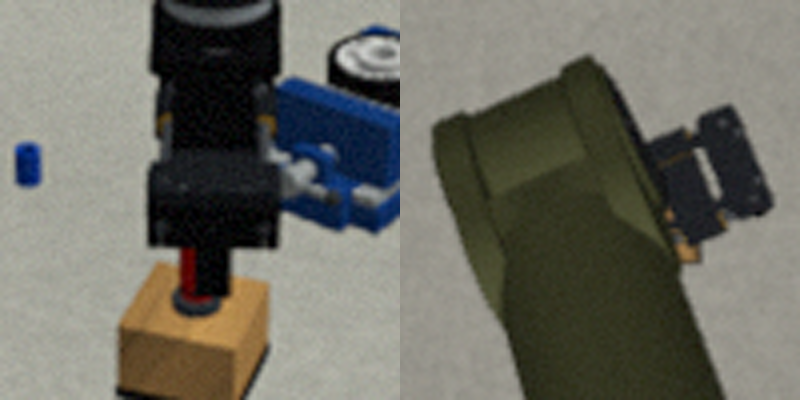

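servo_tool([
  [[0,0,0,-1,10.5,-5,50],[0,0,0,-1,10.5,-5,50],[0,0,0,-1,10.5,-5,15],[0,0,0,-1,10.5,-5,15],[0,0,0,-1,10.5,-5,15]],
], newtons=30)

```text
time: 3.42
position: [0.5002, 0.1336, 0.0824]
tool_rot: [0.909, 1.372, -0.909]
ft_force: [0.3, 0.1, -0.1]
grip_width: 0.32
```

servo_tool([
  [[0,0,0,0,0,0,15],[0,0,0,0,0,0,15],[0,0,0,0,0,0,15]],
])

```text
time: 3.8
position: [0.5006, 0.1332, 0.0825]
tool_rot: [0.909, 1.372, -0.91]
ft_force: [0.7, -3.1, 0.6]
grip_width: 0.245
```

Run:
```python
from h import *
delta([.5,.133,.082])
s=vision.get_image("side");t=vision.get_image("top")
f=lambda i:cv2.resize(i,(400,400),interpolation=cv2.INTER_CUBIC)
cv2.imwrite("pics/a3.png",np.hstack([f(s[180:280,285:385]),f(t[190:290,220:320])])[:,:,::-1])
```

```text
t 3.8 pos [0.5006 0.1332 0.0825] F [ 0.6528 -3.1123  0.5647] grip 21.298817655261445
axes cols
 [[ 0.0004  0.9209  0.3898]
 [-0.0008  0.3898 -0.9209]
 [-1.      0.      0.0009]]
shift mm [ 0.5412 -0.631  -0.067 ]
turn to vertical deg (tool) [-0.      0.0521 -0.0019]
```

View pics/a3.png

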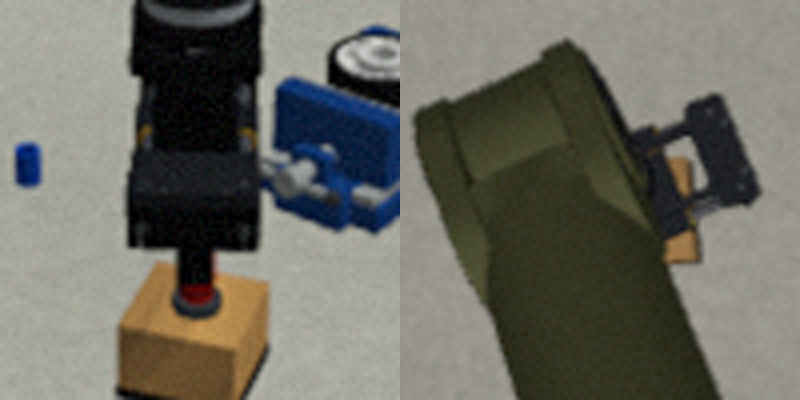

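servo_tool([
  [[0,0,0,-15,0,0,15],[0,0,0,-45,0,0,15],[0,0,0,-80,0,0,15],[0,0,0,-115,0,0,15],[0,0,0,-130,0,0,15]],
])

```text
time: 4.53
position: [0.5005, 0.1352, 0.2147]
tool_rot: [0.91, 1.372, -0.906]
ft_force: [0.6, -0.4, -2.3]
grip_width: 0.244
```

Run:
```python
from h import *
t=cv2.imread("pics/top0.png")[:,:,::-1];s=cv2.imread("pics/side0.png")[:,:,::-1]
for n,im,box in(("top",t,(355,225,402,272)),("side",s,(362,180,398,212))):
    h=cv2.cvtColor(im,cv2.COLOR_RGB2HSV);v=h[...,2].astype(int);x0,y0,x1,y1=box
    m=np.zeros(v.shape,np.uint8);m[y0:y1,x0:x1]=(v[y0:y1,x0:x1]<60)&(h[y0:y1,x0:x1,1]<140)
    k,l,st,c=cv2.connectedComponentsWithStats(m);i=1+np.argmax(st[1:,4])
    cs,_=cv2.findContours((l==i).astype(np.uint8),cv2.RETR_EXTERNAL,cv2.CHAIN_APPROX_NONE)
    e=cv2.fitEllipse(max(cs,key=len));print(n,st[i],e)
    for z in(.08,.09,.1):print(z,onz(n,e[0],z))
    b,sb,_=blob(im,"brass",(x0,y0,x1,y1)) if n=="top" else (e[0],0,0)
    print(b,onz(n,b,.094))
sub=t[242:256,372:388].sum(2);print(sub)
delta([.483,-.159,.215])
```

```text
top [365 235  29  28 138] ((379.1101989746094, 248.43490600585938), (26.721920013427734, 27.364229202270508), 63.78577423095703)
0.08 [ 0.4839 -0.1606  0.08  ]
0.09 [ 0.4833 -0.1594  0.09  ]
0.1 [ 0.4827 -0.1581  0.1   ]
[379.6522 248.4348] [ 0.483  -0.1604  0.094 ]
side [367 191  30  17 151] ((381.1827697753906, 197.8964080810547), (15.235677719116211, 29.804298400878906), 109.33804321289062)
0.08 [ 0.48  -0.169  0.08 ]
0.09 [ 0.4742 -0.1507  0.09  ]
0.1 [ 0.4685 -0.1324  0.1   ]
(381.1827697753906, 197.8964080810547) [ 0.4719 -0.1434  0.094 ]
[[477 494 488 458 429 500 495 478 446 477 481 489 494 495 484 451]
 [471 476 478 437 468 496 498 502 496 500 493 491 491 502 494 466]
 [488 461 449 480 485 496 481 469 481 484 495 502 491 499 497 483]
 [492 464 443 493 460 386 367 362 364 381 438 500 499 488 498 497]
 [480 448 480 476 394 310 278 280 298 306 349 453 496 498 497 494]
 [458 414 492 452 353 278 235 233 225 270 294 372 498 491 513 492]
 [445 408 497 459 349 256 175 182 174 226 274 350 478 500 498 500]
 [447 399 500 461 359 275 167 167 165 207 283 356 487 504 498 494]
 [449 416 493 480 412 264 241 189 216 262 297 391 493 495 490 499]
 [477 437 435 500 481 390 300 275 272 301 375 482 496 471 441 497]
 [494 447 396 471 487 482 450 422 406 446 461 502 497 486 473 501]
 [495 481 450 430 463 489 492 484 480 503 494 502 495 493 492 492]
 [485 498 487 453 445 469 507 497 501 501 464 472 499 493 499 469]
 [490 500 490 492 461 450 481 484 500 504 487 488 494 488 465 453]]
t 4.525 pos [0.5005 0.1352 0.2147] F [ 0.6104 -0.3747 -2.3042] grip 21.19521472031895
axes cols
 [[ 0.0021  0.9203  0.3912]
 [ 0.0011  0.3912 -0.9203]
 [-1.      0.0024 -0.0002]]
shift mm [  -0.7132 -131.1969  263.9062]
turn to vertical deg (tool) [-0.     -0.0119 -0.1372]
```

servo_tool([
  [[0,0,0,0,-20,40,15],[0,0,0,0,-46,92,15],[0,0,0,0,-72,145,15],[0,0,0,0,-98,198,15],[0,0,0,0,-120,240,15]],
])

```text
time: 5.15
position: [0.4823, -0.1359, 0.2116]
tool_rot: [0.91, 1.374, -0.91]
ft_force: [1.6, -0.2, -3.1]
grip_width: 0.247
```

Run:
```python
from h import *
delta([.483,-.159,.185])
```

```text
t 5.15 pos [ 0.4823 -0.1359  0.2116] F [ 1.5601 -0.2137 -3.0659] grip 21.49231889839122
axes cols
 [[-0.0017  0.9212  0.389 ]
 [ 0.0009  0.389  -0.9212]
 [-1.     -0.0012 -0.0015]]
shift mm [26.5844 -8.3051 21.645 ]
turn to vertical deg (tool) [-0.     -0.0858  0.07  ]
```

servo_tool([
  [[0,0,0,5,-5,10,15],[0,0,0,18,-8,21,15],[0,0,0,26,-8,21,15],[0,0,0,26,-8,21,15]],
])

```text
time: 5.65
position: [0.4838, -0.1546, 0.1851]
tool_rot: [0.908, 1.376, -0.908]
ft_force: [0.4, -0.5, -3.7]
grip_width: 0.248
```

Run:
```python
from h import *
delta([.483,-.159,.185])
s=vision.get_image("side");t=vision.get_image("top");cv2.imwrite("pics/s4.png",s[:,:,::-1])
f=lambda i:cv2.resize(i,(400,400),interpolation=cv2.INTER_CUBIC)
cv2.imwrite("pics/a4.png",np.hstack([f(s[150:220,345:415]),f(t[210:290,340:420])])[:,:,::-1])
```

```text
t 5.65 pos [ 0.4838 -0.1546  0.1851] F [ 0.3778 -0.5054 -3.6829] grip 21.598959145285523
axes cols
 [[-0.0023  0.9198  0.3924]
 [ 0.0016  0.3924 -0.9198]
 [-1.     -0.0015 -0.0024]]
shift mm [ 0.1361 -2.5088  3.7567]
turn to vertical deg (tool) [ 0.     -0.1372  0.0835]
```

View pics/a4.png

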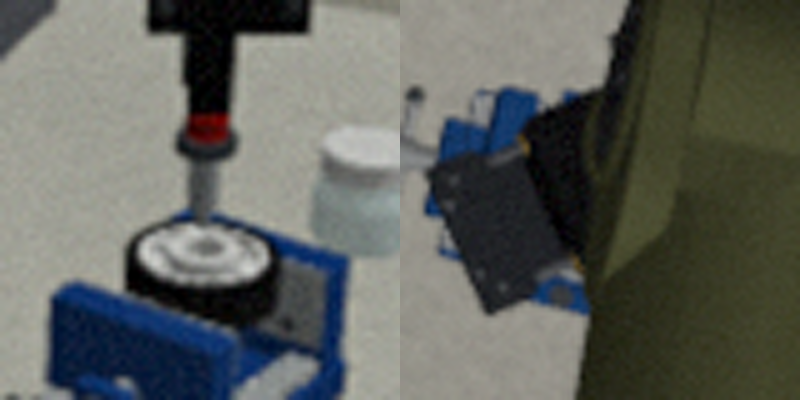

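Run:
```python
from h import *
for T in([.4838,-.1546],):
  for z,n in((.1851-.0725+.001,"tip"),(.1256,"shoulder"),(.1576,"collar bot"),(.1656,"coll top")):print(n,proj("side",T+[z]))
for z in(.092,.098,.104):print("hub",z,proj("side",[.483,-.159,z]))
s=cv2.imread("pics/s4.png").astype(int)
print(s[170:204,366:396].sum(2)//3)
```

```text
tip [378.946  189.4981]
shoulder [379.1706 185.7937]
collar bot [379.7788 175.7621]
coll top [379.9329 173.2188]
hub 0.092 [379.3069 195.5139]
hub 0.098 [379.4186 193.6959]
hub 0.104 [379.5308 191.8704]
[[156 151 154 ... 158 159 156]
 [152 155 157 ... 160 156 152]
 [158 154 147 ... 155 153 164]
 ...
 [107  86  63 ...  38  67  76]
 [ 81  88  81 ...  40  70  75]
 [ 59  64  64 ...  46  74  73]]
```

Run:
```python
from h import *
s=cv2.imread("pics/s4.png").astype(int).sum(2)//3
print("    ",*range(370,392))
for r in range(171,204):print(r,*[f"{v:3d}" for v in s[r,370:392]])
```

```text
370 371 372 373 374 375 376 377 378 379 380 381 382 383 384 385 386 387 388 389 390 391
171 154 153 153 154 156 155 138  82  27  31  28  29  38  35  56 119 162 158 159 159 157 155
172 153 148 150 155 152 151 107  56  14  18  24  27  25  34  48  94 144 162 156 157 155 153
173 148 151 152 157 154 129  65  40  27  20  21  31  29  32  43  58 111 150 155 153 151 156
174 150 150 158 154 156 119  45  42  47  40  38  36  42  46  47  48  89 145 153 155 150 158
175 154 157 157 155 148 108  29  27  45  45  45  43  46  50  44  39  98 152 157 154 153 154
176 152 154 156 153 156 123  52  22  25  27  35  39  37  32  33  53 114 156 154 154 157 151
177 157 152 154 156 154 151 118  79  40  29  32  28  34  44  62 102 143 159 154 153 151 153
178 155 152 154 154 151 154 152 127  79  51  54  60  79 104 133 145 162 156 154 154 155 157
179 150 152 153 155 156 152 157 135  94  69  76  79 103 133 156 157 157 155 155 157 153 152
180 156 154 155 159 159 156 150 134  85  65  71  81  98 129 160 152 157 159 154 156 156 157
181 156 158 152 156 154 152 162 131  77  69  66  85 102 132 155 152 152 156 151 158 152 154

[... 1323 characters left out ...]
 130 133 140 143 150 152 147 158 167 189 195 185 168 124
197  38  94 140 166 155 129 113 108 100 105 109 112 123 129 142 148 161 183 199 181 120  48
198   9  21  70 102 110 125 153 145 130 141 147 137 131 155 168 169 146 139 138 109  50  11
199   0   0  10  30  36  62 101  99  85 112 115  95 100 105 116 116  89  60  55  25   7   9
200  10   1   3   2   0  14  16  19  24  39  42  31  37  37  27  23  13  11   7   0   8   5
201  14  12   7  11   7   0   0   4   5   5  11   6   6  12   3   5   2  11  10  19  12   8
202  78  65  27  13  11  14   0   3  10  18  10   0   9  14  14  13   9  11  10  12  10  14
203  73  79  73  48  30  22  19   4   7   8  10   0  12   8   3   1  16  15  20   7  19  13
```

servo_tool([
  [[0,0,0,0,-3,3.5,15],[0,0,0,4,-3.3,3.6,15],[0,0,0,8,-3.3,3.6,15],[0,0,0,8,-3.3,3.6,15]],
])

```text
time: 6.25
position: [0.4823, -0.1609, 0.1779]
tool_rot: [0.909, 1.374, -0.909]
ft_force: [0.7, -0.3, -2.5]
grip_width: 0.244
```

Run:
```python
from h import *
delta([.4822,-.1592,.177])
```

```text
t 6.25 pos [ 0.4823 -0.1609  0.1779] F [ 0.6557 -0.2675 -2.5204] grip 21.260974257488023
axes cols
 [[-0.0009  0.9207  0.3902]
 [ 0.0003  0.3902 -0.9207]
 [-1.     -0.0007 -0.0006]]
shift mm [ 0.9433  0.544  -1.6173]
turn to vertical deg (tool) [-0.     -0.0371  0.0393]
```

servo_tool([
  [[0,0,0,2,0.5,-1.6,15],[0,0,0,4,0.5,-1.6,15],[0,0,0,4,0.5,-1.6,15],[0,0,0,4,0.5,-1.6,15]],
])

```text
time: 6.75
position: [0.4826, -0.1594, 0.1745]
tool_rot: [0.909, 1.372, -0.909]
ft_force: [0.4, -0.8, -3.5]
grip_width: 0.246
```

servo_tool([
  [[0,0,0,0,0,0,15]],
])

```text
time: 6.88
position: [0.4826, -0.1595, 0.1745]
tool_rot: [0.909, 1.372, -0.909]
ft_force: [-0.2, 0.5, -2.4]
grip_width: 0.247
```

servo_tool([
  [[0,0,0,1,0,0,15],[0,0,0,2,0,0,15],[0,0,0,3,0,0,15],[0,0,0,4,0,0,15]],
])

```text
time: 7.38
position: [0.4825, -0.1594, 0.1704]
tool_rot: [0.909, 1.373, -0.909]
ft_force: [-0.1, 0.7, -2.8]
grip_width: 0.246
```

servo_tool([
  [[0,0,0,1,0,0,15],[0,0,0,2,0,0,15],[0,0,0,2,0,0,15]],
])

```text
time: 7.75
position: [0.4825, -0.1594, 0.1683]
tool_rot: [0.909, 1.373, -0.909]
ft_force: [1.0, 0.2, -3.1]
grip_width: 0.246
```

servo_tool([
  [[0,0,0,1,0,0,15],[0,0,0,2,0,0,15],[0,0,0,2,0,0,15]],
])

```text
time: 8.12
position: [0.4825, -0.1594, 0.1663]
tool_rot: [0.909, 1.373, -0.909]
ft_force: [0.1, 0.8, -2.3]
grip_width: 0.247
```

servo_tool([
  [[0,0,0,1,0,0,15],[0,0,0,2,0,0,15],[0,0,0,2,0,0,15]],
])

```text
time: 8.5
position: [0.4824, -0.1594, 0.1643]
tool_rot: [0.909, 1.373, -0.909]
ft_force: [-0.1, -0.2, -2.2]
grip_width: 0.247
```

servo_tool([
  [[0,0,0,1,0,0,15],[0,0,0,2,0,0,15],[0,0,0,2,0,0,15]],
])

```text
time: 8.88
position: [0.4825, -0.1594, 0.1623]
tool_rot: [0.909, 1.373, -0.909]
ft_force: [-0.5, -0.1, -2.5]
grip_width: 0.246
```

servo_tool([
  [[0,0,0,1,0,0,15],[0,0,0,2,0,0,15],[0,0,0,2,0,0,15]],
])

```text
time: 9.25
position: [0.4824, -0.1594, 0.1603]
tool_rot: [0.909, 1.373, -0.909]
ft_force: [0.4, -0.3, -2.4]
grip_width: 0.248
```

servo_tool([
  [[0,0,0,1,0,0,15],[0,0,0,2,0,0,15],[0,0,0,2,0,0,15]],
])

```text
time: 9.62
position: [0.4825, -0.1594, 0.1583]
tool_rot: [0.909, 1.373, -0.909]
ft_force: [0.2, -0.1, -2.0]
grip_width: 0.244
```

servo_tool([
  [[0,0,0,1,0,0,15],[0,0,0,2,0,0,15],[0,0,0,2,0,0,15]],
])

```text
time: 10.0
position: [0.4824, -0.1594, 0.1563]
tool_rot: [0.909, 1.373, -0.909]
ft_force: [0.4, -0.1, -3.4]
grip_width: 0.243
```

servo_tool([
  [[0,0,0,1,0,0,15],[0,0,0,2,0,0,15],[0,0,0,2,0,0,15]],
])

```text
time: 10.38
position: [0.4824, -0.1594, 0.1543]
tool_rot: [0.909, 1.373, -0.909]
ft_force: [0.2, 0.3, -3.2]
grip_width: 0.247
```

servo_tool([
  [[0,0,0,1,0,0,15],[0,0,0,1,0,0,15]],
])

```text
time: 10.62
position: [0.4825, -0.1594, 0.1534]
tool_rot: [0.909, 1.373, -0.909]
ft_force: [1.0, -0.6, -3.4]
grip_width: 0.245
```

servo_tool([
  [[0,0,0,1,0,0,15],[0,0,0,1,0,0,15]],
])

```text
time: 10.88
position: [0.4824, -0.1594, 0.1523]
tool_rot: [0.909, 1.373, -0.909]
ft_force: [-0.6, 0.3, -2.8]
grip_width: 0.249
```

servo_tool([
  [[0,0,0,1,0,0,15],[0,0,0,1,0,0,15]],
])

```text
time: 11.12
position: [0.4825, -0.1594, 0.1513]
tool_rot: [0.909, 1.373, -0.909]
ft_force: [0.5, -0.6, -2.8]
grip_width: 0.248
```

servo_tool([
  [[0,0,0,1,0,0,15],[0,0,0,1,0,0,15]],
])

```text
time: 11.38
position: [0.4824, -0.1594, 0.1503]
tool_rot: [0.909, 1.373, -0.909]
ft_force: [0.7, -0.4, -2.7]
grip_width: 0.248
```

servo_tool([
  [[0,0,0,1,0,0,15],[0,0,0,1,0,0,15]],
])

```text
time: 11.62
position: [0.4825, -0.1594, 0.1493]
tool_rot: [0.909, 1.373, -0.909]
ft_force: [-0.5, 1.1, -3.1]
grip_width: 0.245
```

servo_tool([
  [[0,0,0,1,0,0,15],[0,0,0,1,0,0,15]],
])

```text
time: 11.88
position: [0.4825, -0.1594, 0.1484]
tool_rot: [0.909, 1.373, -0.909]
ft_force: [0.6, -0.6, -3.1]
grip_width: 0.245
```

servo_tool([
  [[0,0,0,1,0,0,15],[0,0,0,1,0,0,15]],
])

```text
time: 12.12
position: [0.4827, -0.1594, 0.1482]
tool_rot: [0.909, 1.372, -0.909]
ft_force: [-1.4, 0.4, 4.2]
grip_width: 0.25
```

servo_tool([
  [[0,0,0,1,0,0,15],[0,0,0,1,0,0,15]],
])

```text
time: 12.38
position: [0.483, -0.1595, 0.1478]
tool_rot: [0.909, 1.371, -0.909]
ft_force: [-3.1, 1.6, 7.8]
grip_width: 0.248
```

servo_tool([
  [[0,0,0,0.5,0,0,15],[0,0,0,1,0,0,15]],
])

```text
time: 12.62
position: [0.4832, -0.1595, 0.1472]
tool_rot: [0.909, 1.371, -0.909]
ft_force: [-3.3, 2.0, 10.0]
grip_width: 0.246
```

servo_tool([
  [[0,0,0,0.5,0,0,15],[0,0,0,1,0,0,15]],
])

```text
time: 12.88
position: [0.4832, -0.1595, 0.1462]
tool_rot: [0.909, 1.371, -0.909]
ft_force: [-2.3, 2.0, 9.3]
grip_width: 0.249
```

Run:
```python
from h import *
delta([.4825,-.1594,.14])
```

```text
t 12.875 pos [ 0.4832 -0.1595  0.1462] F [-2.2554  1.9889  9.3299] grip 21.628280339548134
axes cols
 [[ 0.0015  0.9207  0.3902]
 [-0.001   0.3902 -0.9207]
 [-1.      0.001   0.0015]]
shift mm [ 6.178  -0.6174 -0.3498]
turn to vertical deg (tool) [ 0.      0.0835 -0.0554]
```

servo_tool([
  [[0,0,0,0.5,0,0,15],[0,0,0,1,0,0,15],[0,0,0,1.5,0,0,15],[0,0,0,2,0,0,15]],
])

```text
time: 13.38
position: [0.4831, -0.1595, 0.1441]
tool_rot: [0.909, 1.371, -0.909]
ft_force: [-2.8, 1.2, 9.2]
grip_width: 0.249
```

servo_tool([
  [[0,0,0,0.5,0,0,15],[0,0,0,1,0,0,15],[0,0,0,1.5,0,0,15],[0,0,0,2,0,0,15]],
])

```text
time: 13.88
position: [0.4831, -0.1595, 0.1421]
tool_rot: [0.909, 1.371, -0.909]
ft_force: [-3.4, 1.1, 9.7]
grip_width: 0.245
```

servo_tool([
  [[0,0,0,0.5,0,0,15],[0,0,0,1,0,0,15],[0,0,0,1.5,0,0,15],[0,0,0,2,0,0,15]],
])

```text
time: 14.38
position: [0.4831, -0.1595, 0.1401]
tool_rot: [0.909, 1.371, -0.909]
ft_force: [-3.1, 1.6, 10.6]
grip_width: 0.251
```

servo_tool([
  [[0,0,0,0.5,0,0,15],[0,0,0,1,0,0,15],[0,0,0,1.5,0,0,15],[0,0,0,2,0,0,15]],
])

```text
time: 14.88
position: [0.4831, -0.1595, 0.1381]
tool_rot: [0.909, 1.371, -0.909]
ft_force: [-2.5, 0.7, 8.7]
grip_width: 0.246
```

servo_tool([
  [[0,0,0,0.5,0,0,15],[0,0,0,1,0,0,15],[0,0,0,1.5,0,0,15],[0,0,0,2,0,0,15]],
])

```text
time: 15.38
position: [0.4831, -0.1595, 0.1361]
tool_rot: [0.909, 1.371, -0.909]
ft_force: [-3.6, -0.1, 10.3]
grip_width: 0.249
```

servo_tool([
  [[0,0,0,0.5,0,0,15],[0,0,0,1,0,0,15],[0,0,0,1.5,0,0,15],[0,0,0,2,0,0,15]],
])

```text
time: 15.88
position: [0.4831, -0.1595, 0.1341]
tool_rot: [0.909, 1.371, -0.909]
ft_force: [-3.2, 0.9, 9.7]
grip_width: 0.246
```

servo_tool([
  [[0,0,0,0.5,0,0,15],[0,0,0,1,0,0,15]],
])

```text
time: 16.12
position: [0.4831, -0.1595, 0.1331]
tool_rot: [0.909, 1.371, -0.909]
ft_force: [-2.9, 1.2, 8.5]
grip_width: 0.245
```

servo_tool([
  [[0,0,0,0.5,0,0,15],[0,0,0,1,0,0,15]],
])

```text
time: 16.38
position: [0.4831, -0.1595, 0.1321]
tool_rot: [0.909, 1.371, -0.909]
ft_force: [-3.6, 0.6, 10.1]
grip_width: 0.247
```

servo_tool([
  [[0,0,0,0.4,0,0,15],[0,0,0,0.8,0,0,15]],
])

```text
time: 16.62
position: [0.483, -0.1595, 0.1311]
tool_rot: [0.909, 1.371, -0.909]
ft_force: [-3.1, 1.6, 8.5]
grip_width: 0.247
```

servo_tool([
  [[0,0,0,0.4,0,0,15],[0,0,0,0.8,0,0,15]],
])

```text
time: 16.88
position: [0.4829, -0.1594, 0.13]
tool_rot: [0.909, 1.372, -0.909]
ft_force: [-2.2, 0.7, 4.4]
grip_width: 0.247
```

servo_tool([
  [[0,0,0,0.4,0,0,15],[0,0,0,0.8,0,0,15]],
])

```text
time: 17.12
position: [0.4824, -0.1594, 0.1276]
tool_rot: [0.909, 1.373, -0.909]
ft_force: [-0.2, 0.3, -0.7]
grip_width: 0.247
```

servo_tool([
  [[0,0,0,0.4,0,0,15],[0,0,0,0.8,0,0,15]],
])

```text
time: 17.38
position: [0.4824, -0.1594, 0.1275]
tool_rot: [0.909, 1.373, -0.909]
ft_force: [-2.7, 0.5, 4.2]
grip_width: 0.246
```

servo_tool([
  [[0,0,0,0.3,0,0,15],[0,0,0,0.3,0,0,15],[0,0,0,0.3,0,0,15]],
])

```text
time: 17.75
position: [0.4824, -0.1594, 0.1275]
tool_rot: [0.909, 1.373, -0.909]
ft_force: [-3.7, 0.8, 4.6]
grip_width: 0.242
```

Run:
```python
from h import *
s=vision.get_image("side")
f=lambda i:cv2.resize(i,(480,480),interpolation=cv2.INTER_CUBIC)
cv2.imwrite("pics/a5.png",f(s[160:230,345:415])[:,:,::-1])
```

```text
(no output)
```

View pics/a5.png

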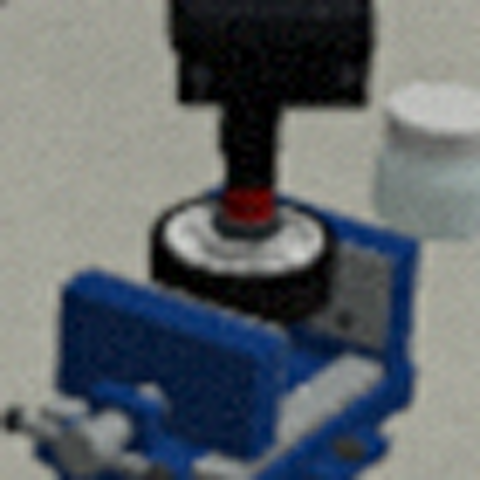

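The picture shows the dark collar seated flat on the hub (crop 248,225). The contact force is about 7 N, so I'm lifting out.

servo_tool([
  [[0,0,0,-5,0,0,15],[0,0,0,-20,0,0,15],[0,0,0,-40,0,0,15],[0,0,0,-65,0,0,15],[0,0,0,-90,0,0,15]],
])

```text
time: 18.42
position: [0.4826, -0.1594, 0.2184]
tool_rot: [0.909, 1.372, -0.909]
ft_force: [0.5, -1.1, -3.1]
grip_width: 0.243
```

Run:
```python
from h import *
delta([.5006,.1334,.215])
```

```text
t 18.425 pos [ 0.4826 -0.1594  0.2184] F [ 0.5147 -1.0512 -3.0811] grip 21.141060078962074
axes cols
 [[ 0.0006  0.9207  0.3902]
 [-0.0002  0.3902 -0.9207]
 [-1.      0.0004  0.0005]]
shift mm [   3.3046  130.8064 -262.5546]
turn to vertical deg (tool) [ 0.      0.0261 -0.0249]
```

servo_tool([
  [[0,0,0,0,18,-36,15],[0,0,0,0,42,-84,15],[0,0,0,0,68,-136,15],[0,0,0,0,94,-188,15],[0,0,0,0,115,-230,15]],
])

```text
time: 19.05
position: [0.4987, 0.1, 0.218]
tool_rot: [0.908, 1.372, -0.907]
ft_force: [0.5, -0.6, -2.9]
grip_width: 0.245
```

servo_tool([
  [[0,0,0,0,0,0,15],[0,0,0,0,0,0,15]],
])

```text
time: 19.3
position: [0.4988, 0.0966, 0.2173]
tool_rot: [0.909, 1.372, -0.909]
ft_force: [-0.1, -0.1, -2.9]
grip_width: 0.246
```

Run:
```python
from h import *
delta([.5006,.1334,.145])
```

```text
t 19.3 pos [0.4988 0.0966 0.2173] F [-0.1468 -0.1151 -2.9246] grip 21.41573566847641
axes cols
 [[ 0.0004  0.9207  0.3902]
 [-0.0009  0.3902 -0.9207]
 [-1.     -0.      0.001 ]]
shift mm [ 72.2582  15.9855 -33.2182]
turn to vertical deg (tool) [0.     0.0559 0.001 ]
```

servo_tool([
  [[0,0,0,10,10,-20,15],[0,0,0,35,16,-33,15],[0,0,0,65,16,-33,15],[0,0,0,72,16,-33,15],[0,0,0,72,16,-33,15]],
])

```text
time: 19.92
position: [0.5009, 0.1326, 0.1451]
tool_rot: [0.91, 1.372, -0.911]
ft_force: [0.5, -0.4, -1.9]
grip_width: 0.246
```

servo_tool([
  [[0,0,0,0,0,0,15],[0,0,0,0,0,0,15]],
])

```text
time: 20.18
position: [0.5013, 0.1338, 0.146]
tool_rot: [0.91, 1.371, -0.908]
ft_force: [-0.3, -0.8, -3.2]
grip_width: 0.246
```

Run:
```python
from h import *
delta([.5006,.1334,.085])
s=vision.get_image("side")
cv2.imwrite("pics/a6.png",cv2.resize(s[190:280,290:380],(450,450),interpolation=cv2.INTER_CUBIC)[:,:,::-1])
```

```text
t 20.175 pos [0.5013 0.1338 0.146 ] F [-0.2611 -0.8068 -3.2101] grip 21.415055543061086
axes cols
 [[ 0.0019  0.9209  0.3897]
 [-0.0001  0.3897 -0.9209]
 [-1.      0.0018  0.0008]]
shift mm [61.0175 -0.9114  0.0242]
turn to vertical deg (tool) [-0.      0.0469 -0.1012]
```

View pics/a6.png

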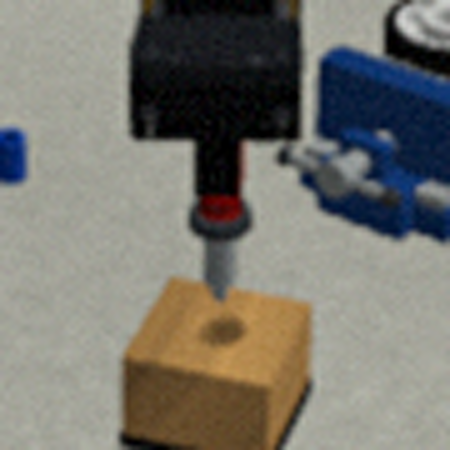

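The tip (crop 222,298) sits over the hole (224,330), so I can lower it.

servo_tool([
  [[0,0,0,8,-0.9,0,15],[0,0,0,18,-0.9,0,15],[0,0,0,25,-0.9,0,15],[0,0,0,30,-0.9,0,15]],
])

```text
time: 20.72
position: [0.4993, 0.1335, 0.1141]
tool_rot: [0.909, 1.373, -0.91]
ft_force: [-1.3, -0.6, 7.8]
grip_width: 0.244
```

servo_tool([
  [[0,0,0,7,0,0,15],[0,0,0,15,0,0,15],[0,0,0,22,0,0,15],[0,0,0,27,0,0,15],[0,0,0,28,0,0,15]],
])

```text
time: 21.35
position: [0.5001, 0.1333, 0.0868]
tool_rot: [0.909, 1.372, -0.909]
ft_force: [1.9, -1.2, -1.5]
grip_width: 0.247
```

servo_tool([
  [[0,0,0,1,0,0,15],[0,0,0,2,0,0,15],[0,0,0,2,0,0,15]],
])

```text
time: 21.72
position: [0.5001, 0.1333, 0.0851]
tool_rot: [0.909, 1.372, -0.909]
ft_force: [3.4, -2.1, -1.0]
grip_width: 0.245
```

servo_tool([
  [[0,0,0,1,0,0,15],[0,0,0,1,0,0,15]],
])

```text
time: 21.98
position: [0.5001, 0.1333, 0.0841]
tool_rot: [0.909, 1.372, -0.909]
ft_force: [3.2, -2.1, -0.5]
grip_width: 0.242
```

servo_tool([
  [[0,0,0,1,0,0,15],[0,0,0,1,0,0,15]],
])

```text
time: 22.22
position: [0.5001, 0.1333, 0.083]
tool_rot: [0.909, 1.372, -0.909]
ft_force: [4.7, -1.5, -0.7]
grip_width: 0.245
```

servo_tool([
  [[0,0,0,0.7,0,0,15],[0,0,0,0.7,0,0,15]],
])

```text
time: 22.48
position: [0.5001, 0.1333, 0.0825]
tool_rot: [0.909, 1.372, -0.909]
ft_force: [3.1, -3.6, 1.4]
grip_width: 0.244
```

servo_tool([
  [[0,0,0,0,0,0,30],[0,0,0,0,0,0,50],[0,0,0,0,0,0,50],[0,0,0,0,0,0,50],[0,0,0,0,0,0,50]],
])

```text
time: 23.1
position: [0.4995, 0.1336, 0.0821]
tool_rot: [0.909, 1.373, -0.909]
ft_force: [0.2, -0.1, 0.0]
grip_width: 0.566
```

servo_tool([
  [[0,0,0,-10,0,0,50],[0,0,0,-35,0,0,50],[0,0,0,-70,0,0,50],[0,0,0,-110,0,0,50],[0,0,0,-150,0,0,50]],
])

```text
time: 23.72
position: [0.4996, 0.1337, 0.2343]
tool_rot: [0.909, 1.372, -0.908]
ft_force: [-0.0, -0.2, 0.0]
grip_width: 0.574
```

servo_tool([
  [[0,0,0,0,-50,-20,50],[0,0,0,0,-90,-40,50],[0,0,0,0,-90,-40,50]],
])

```text
time: 24.1
position: [0.3993, 0.1356, 0.2332]
tool_rot: [0.906, 1.369, -0.909]
ft_force: [1.0, -0.9, -0.9]
grip_width: 0.578
```

Run:
```python
from h import *
s=vision.get_image("side");t=vision.get_image("top")
a,sa,_=blob(s,"red",(315,200,355,275));print(a,sa,onz("side",a,.098),"before 333.88 241.64")
st=ctrl.get_state();print(st["time"],st["position"],st["ft_force"])
f=lambda i:cv2.resize(i,(400,400),interpolation=cv2.INTER_CUBIC)
cv2.imwrite("pics/a7.png",np.hstack([f(s[170:290,290:410]),f(t[205:285,340:420])])[:,:,::-1])
```

```text
[334.1208 241.7295] [330 228   9  28 207] [0.4981 0.1321 0.098 ] before 333.88 241.64
24.2 [0.4017 0.1352 0.2331] [1.0382 0.6296 0.4054]
```

View pics/a7.png

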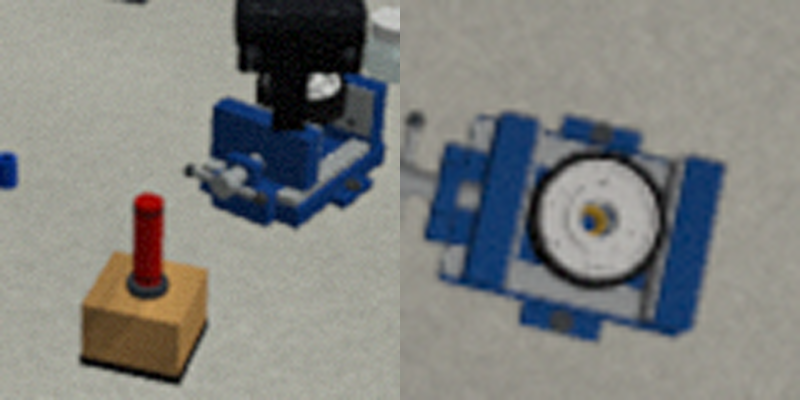

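The drift stands upright in the holder, and its red centroid is within 0.3 px of where it started. Through the empty bore, the bush can be seen lying deeper and off-centre in the trough.

servo_tool([
  [[0,0,0,0,0,0,50],[0,0,0,0,0,0,50]],
])

```text
time: 24.45
position: [0.4018, 0.1353, 0.2321]
tool_rot: [0.91, 1.374, -0.909]
ft_force: [-0.5, 0.2, 0.2]
grip_width: 0.578
```

```bash
python3 -c "
from bench import close_job
print(close_job())"
```

```text
the job is handed in; nothing more can be done
None
```

The worn bush is pressed out, the drift is back in its holder, and the job was handed in at about 24.5 s of the 53 s allowed. No verdict was reported.

- **Pressing:** the bush slid at about 11–13 N. The force then fell away as it came free, and the collar met the hub at about 7 N, held for roughly 0.4 s. These are wrist readings at the end of each short move, all below the 22 N and 25 N limits; brief peaks within a move would not show.
- **Drift:** the last side picture shows it upright on its collar. The red handle's centroid is 0.3 px from where it started, which is under 1 mm.
- **Bush:** the last top picture shows it lying lower and off-centre below the bore. I judged this by eye and did not measure its height.
- **Other things:** I never went near the spare bush, fork, lotion or jar, but I did not re-measure their positions.
- **Contact on return:** the drift touched the holder's chamfered mouth at about 10 N on the way in, then slid in and seated.
- **Disagreement:** the side and top cameras differed by about 3 mm on single points. I settled that by comparing the held drift with the hub in the same side picture before entering the bore.

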